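# Wind the density stand's cup up to its funnel

### The arm

A 7-joint arm with a two-finger parallel gripper is mounted at the origin on a cart in front of the work surface, level with it; the furniture and walls round the work are solid. World frame = base frame: x ahead of the robot, y to its left, z up, the work surface at z = 0. Lengths are in m, angles in rad, forces in N, time in s.
With the tool pointing down it reaches from about 0.4 to 0.875 m from the base axis. Payload 6.5 kg.
Tool frame: the origin (TCP) lies midway between the tips of the shut fingers; the grasp point (between the pads) lies 19 mm behind it; z points along the fingers, y is the line along which they close (so a half turn about z gives the same grasp; the last joint's range is limited). The gripper opens to 85 mm and grips with 20 to 120 N. Pads are 22 mm wide; open, the fingers measure 114 mm over their backs; the gripper's body (76 mm by 85 mm) begins 54 mm behind the grasp point. The pads swing forward as they close: fully open they stand 13 mm farther back than shut.
Start: joints at [1.101, 0.536, -0.004, 1.538, 0.003, 1.067, -0.071], TCP at [0.255, -0.598, 0.231] pointing down, gripper open.
Joint ranges: [-2.7, 2.7], [-0.37, 2.16], [-1.27, 1.26], [0.24, 2.4], [-1.31, 4.45], [0.19, 1.91], [-2.76, 2.76]. Speed limits (rad/s): [2.39, 2.39, 3.14, 3.14, 3.14, 3.14, 3.14].

### API

Orientations are given as [roll, pitch, yaw] about the fixed x, y, z axes, in that order (R = Rz(yaw) Ry(pitch) Rx(roll)).
In Python, from bench import r, capture gives the robot as it stands. The module is installed in compiled form; this text tells all that it offers.
- The arm moves only by the shell command python3 -m handwheel 'ROWS' [FORCE]. ROWS is JSON, a list of rows, each a list of 7 numbers: the finger opening in mm, from 0 to 85.4, then the shift along the tool's x, y, z in mm, then the turn, a rotation vector about the tool's x, y, z in rad. A call has 1 to 20 rows; each row is the pose to reach, as a shift and turn from the pose commanded when the call began, along the tool's axes at that moment; what a row does not reach only later rows make up. A row lasts 1/12 s, in which the tool goes at most 41.7 mm and 7.16 degrees, less where a joint would pass 70% of its speed; a pose out of reach is approached as far as the arm can. A call with a gripper value outside its range is refused whole. The fingers move at their own pace and stop on an object; FORCE is the grip in N (left out, the last holds). Time passes only in rows, so rows that repeat a pose let the fingers close. It gives the time, the measured TCP pose, the force, the opening and the grip force at its end, in the units of the state.
- r.state(): the state, without advancing time (a new reading comes with each control period).
- capture(name): name is "scene" or "top"; returns a dict with "img" (420x560x3 uint8, blue, green, red), "vertical_fov" (degrees; the focal length in pixels is half the picture's height over the tangent of half this angle, whatever the lens; pixels are square), "cx", "cy" (the principal point, pixels), "position" and "attitude" of the camera in the world. Camera axes: x right, y down, z forward; pixel columns grow to the right and rows downward; lengths in m; the calibration is good to about 2 mm. A picture is of the moment at which its call begins. There is no depth.
- r.finish_job(): hands the job in; it is judged then, once.
The state is a dict: "time_s": time; "qpos": joint angles; "dq": joint speeds; "joint_efforts": joint torques, N m; "tool_pos": TCP position; "eef_rot": TCP orientation; "ft_force": force on the tool from outside, world axes, zero at the start; "wrist_torque": the same for the moment, N m; "finger_gap": opening from 0.0 (shut) to 1.0 (fully open); "grasp_force": force on a finger pad.
Only numpy, scipy, OpenCV 4.12 (cv2) and the standard library are available. Lean on these libraries where they do the work, as an engineer would, in place of code of your own. Each camera call takes 0.05 s, during which the arm holds its last target. There are 200 camera calls.

### The job

Take the crank from its wooden rest, feel its square socket gently onto the square shaft on top of the lift stand until it sits right down on the shoulder, and wind it clockwise by its turning handle until the funnel's spout reaches about 5 mm into the cup. Force nothing: the bearing is delicate, so keep the push or side pull of the hand on the crank below about 20 N. Let go with the crank seated on the shaft, and leave the jar, bowl and spoon standing where they are.

Things in the scene. Friction and masses are not known exactly. Their poses are not given: they have to be found in the camera images.
- lift_stand: fixed screw lift of a bulk-density stand: grey base 190x130 mm reaching 135 mm in front of the screw, two 12 mm guide rods 40 mm either side of the upright lead screw, grey head 50x112 mm with its top at 192 mm. Origin on the table under the screw; z up; platform and cup stand 80 mm to -x. The end of the shaft (228 mm) is its highest point
- shaft_seat (a point): on the screw axis, 200 mm above the table: top of the 30 mm wide shoulder where the fitted crank rests. Above it a square shaft 12x12 mm, 22 mm long (its top edges chamfered 0.5 mm), then a round pilot 8 mm across, 6 mm long. Frame of the stand: how the square is turned is not measured; it repeats every quarter turn. Turning takes about 0.12 N m; the screw stays where it is left
- carriage (a joint): height of the platform with the cup, m: 0 at the bottom, at most 0.045. It rises 8 mm for each full turn of the shaft clockwise as seen from above
- cup_rim (a point): centre of the cup's open rim; steel cup, 62 mm across and 63 mm high, about 46 mm wide inside, fixed on the aluminium platform and rising with it
- spout_end (a point): centre of the lower end of the funnel's spout (20 mm across), straight above the cup; the funnel, 82 mm across and 78 mm high, sits in a bracket clamped on the guide rods, fixed in this run
- crank: loose crank, dark steel hub and grey arm, about 0.27 kg. Origin at the mouth of its downward socket; z up the hub, x along the arm to the handle. Nose 24x24 mm, z 0 to 30 mm, square socket 13.4 mm wide, 30 mm deep, sides along x and y; 42 mm flange and 18 mm wide arm at z 30 to 40 mm. It slips on only within about 0.12 rad of square with the shaft; fully down when its origin is at shaft_seat
- crank_grip (a point): on the axis of the square grip block over the crank's hub, 22x22 mm with sides along the crank's x and y, 34 mm high (z 40 to 74 mm above the crank's origin, on a flange 42 mm across); this point is at z = 60 mm
- crank_handle (a point): middle of the crank's upright black handle, a sleeve 20 mm across and 44 mm long that spins freely about its own axis, so a gripper may keep its heading while it carries the handle round. On the crank's x axis, 70 mm from the hub axis, 65 mm above the crank's origin; its top is 25 mm above this point
- crank_rest: fixed wooden block 130x56 mm, 36 mm high, with a 30 mm square hole. Origin on the table under the hole; it reaches 31 mm to -x and 99 mm to +x. At the start the crank's nose hangs in the hole, its arm lying flat along x on the top (crank origin 6 mm above the table)
- bean_jar: bystander: loose jar of beans with black lid, 72 mm across, 110 mm high, origin under its centre
- cupping_bowl: bystander: loose white bowl, 91 mm across, 59 mm high, origin under its centre
- cupping_spoon_a: bystander: loose steel spoon, 43x160 mm, 15 mm high, origin under its centre, lying along its own y
Mind the look-alikes: they are no part of the job. What is shaped like the crank but pink or purple is not meant.

How it is judged:
On the way, in this order (a step that is already met when the one before it is completed fails the run):
1. the crank is fitted right down on the square shaft (horizontal distance between crank and shaft_seat below 0.003 m and z of crank in the frame of shaft_seat below 0.003 m and angle between crank's own z axis and vertical below 0.1 rad), for 0.2 s.
2. with the fingers on the seated crank, the cup is wound up round the spout (all of step 1 and z of cup_rim in the frame of spout_end between 0.002 and 0.008 m and contact force between the fingers and crank above 0.5 N), for 0.1 s.
At the end, for the whole second after the job is handed in: The spout's end is 2 to 8 mm below the cup's rim, the platform at rest, and the crank, let go, still sits upright (6 degrees) and fully down on the shaft (within 3 mm) (all of step 1 and z of cup_rim in the frame of spout_end between 0.002 and 0.008 m and velocity of joint carriage between -0.001 and 0.001 m/s and linear speed of crank below 0.02 m/s); the robot touches nothing.
It fails at once if the crank is forced on the stand (contact forces of over 60 N in all) (contact force between crank and lift_stand above 60 N).
It fails at once if the bean jar is moved more than 30 mm (distance of bean_jar from where it was at the start of the episode above 0.03 m).
It fails at once if the cupping bowl is moved more than 30 mm (distance of cupping_bowl from where it was at the start of the episode above 0.03 m).
It fails at once if the spoon is moved more than 30 mm (distance of cupping_spoon_a from where it was at the start of the episode above 0.03 m).
It also fails if it takes over 72 s, if anything falls off the work surface, if the arm or the gripper's body presses on something with over 40 N, if the wrist force passes 120 N, or if a joint passes its speed limit or range.

## Working session

There is one attempt and no reset: what is moved stays moved. The work goes in short steps, Python scripts to look and compute and a shell command to move; the robot and the scene stay as the last step left them, time stands still between calls to the robot, and variables do not carry over. Pictures are saved under pics/ and viewed, at most 12 in all, crops included, and the job is handed in when it is done.

```bash
mkdir -p pics; cat > h.py <<'E'
import numpy as np,cv2
from bench import r,capture
from scipy.spatial.transform import Rotation as Ro
def cam(n):
    c=capture(n);c["f"]=c["img"].shape[0]/2/np.tan(np.radians(c["vertical_fov"])/2);return c
def rot(a):
    a=np.array(a,float)
    if a.shape==(3,3):return a
    return Ro.from_euler('xyz',a).as_matrix() if a.size==3 else Ro.from_quat(a).as_matrix()
def ray(c,u,v):
    d=rot(c["attitude"])@np.array([(u-c["cx"])/c["f"],(v-c["cy"])/c["f"],1.]);return np.array(c["position"]),d
def onz(c,u,v,z):
    p,d=ray(c,u,v);return p+d*(z-p[2])/d[2]
def tri(c1,a,c2,b):
    p,d=ray(c1,*a);q,e=ray(c2,*b);s=np.linalg.lstsq(np.c_[d,-e],q-p,rcond=None)[0]
    A=p+s[0]*d;B=q+s[1]*e;return (A+B)/2,np.linalg.norm(A-B)
def proj(c,P):
    x=rot(c["attitude"]).T@(np.array(P)-c["position"]);return x[:2]/x[2]*c["f"]+[c["cx"],c["cy"]]
E
python3 - <<'E'
from h import *
for n in("scene","top"):
    c=cam(n);cv2.imwrite(f"pics/{n}0.png",c["img"]);print(n,c["vertical_fov"],c["cx"],c["cy"],c["position"],c["attitude"])
print(r.state())
E
```

```text
scene 49.38396774577526 277.6322000683472 203.26218211711634 [0.16378473 0.4663271  0.94743373] [-2.45627454 -0.01571749 -2.48237438]
top 43.56905370903372 273.74342366712887 204.2063441831821 [ 0.40340847 -0.06928153  1.38111885] [-3.00434453  0.00854789 -1.57445749]
{'time_s': 0.1, 'qpos': array([ 1.1008449 ,  0.53713862, -0.00445579,  1.538756  ,  0.00256951,
        1.06731083, -0.07120169]), 'dq': array([ 0.00224751, -0.00402755,  0.00010061, -0.00273476,  0.0002832 ,
       -0.00120573, -0.00088935]), 'joint_efforts': array([ 3.80031473e-03, -5.84563136e+01,  1.05200473e+00, -2.59776002e+01,
        1.26023949e-02,  4.60477750e-03,  8.83294984e-07]), 'tool_pos': array([ 0.25514686, -0.59720914,  0.23047643]), 'eef_rot': array([-3.13998750e+00,  8.31304902e-05,  4.03821503e-01]), 'ft_force': array([ 0.1736836 , -0.64762847,  0.5657138 ]), 'wrist_torque': array([-0.01908478, -0.01351768, -0.00980532]), 'grasp_force': 0.0, 'finger_gap': 0.9989420063496063}
```

View pics/scene0.png

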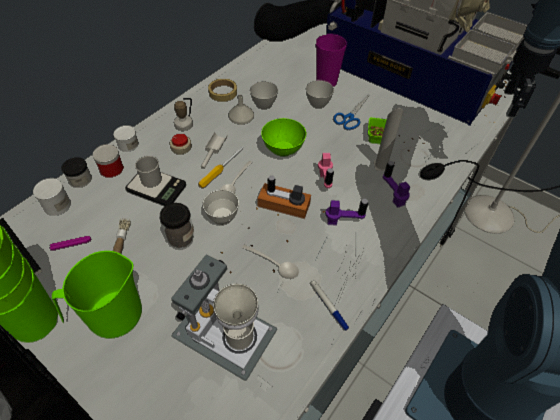

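View pics/top0.png

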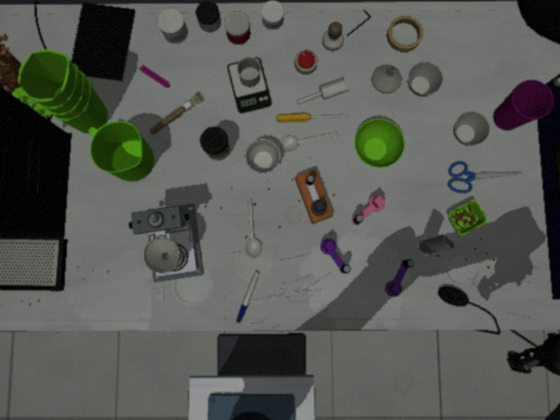

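Candidates for the crank:
- Wooden rest: scene (283,198), top (314,195). This one is grey-dark and sits in the rest, so I choose it.
- Purple: scene (345,212) and (400,190).
- Pink: scene (327,170).

Next I'll check that choice in a close crop, together with the stand.

```bash
python3 - <<'E'
import cv2,numpy as np
s=cv2.imread("pics/scene0.png");t=cv2.imread("pics/top0.png")
def cr(i,x,y,w,h):
    return cv2.resize(np.clip(i[y:y+h,x:x+w]*1.5,0,255).astype(np.uint8),(400,300),interpolation=cv2.INTER_CUBIC)
cv2.imwrite("pics/crops.png",np.vstack([np.hstack([cr(s,245,165,80,60),cr(t,275,160,80,60)]),np.hstack([cr(s,160,250,120,90),cr(t,110,190,120,90)])]))
E
```

```text
(no output)
```

View pics/crops.png

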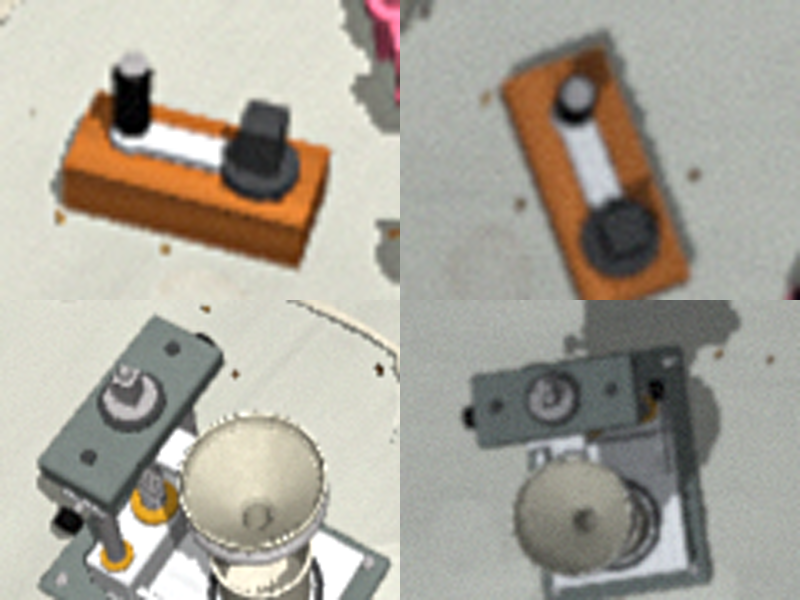

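The crops show the grey crank in the wooden rest, with its hub block at scene (298,186) / top (320,206). Its black handle is at scene (271,178) / top (310,179). The stand's shaft is at scene (197,271) / top (155,219). Next come averaged pictures and measurements.

```bash
python3 - <<'E'
from h import *
import pickle
C={}
for n in("scene","top"):
    L=[cam(n) for _ in range(8)];c=L[0];c["img"]=np.mean([l["img"].astype(float) for l in L],0).astype(np.float32);C[n]=c
pickle.dump(C,open("C0.pkl","wb"))
s,t=C["scene"],C["top"]
P=lambda k,a,b:print(k,*(np.round(q,4) for q in tri(s,a,t,b)))
P("block top",(298.8,186.4),(320.2,206.4))
P("handle top",(271.6,177.4),(310.4,179))
P("pilot",(196.6,271),(155,218.5))
P("shoulder",(199.6,279.4),(155.9,219.4))
P("funnel",(160+252/3.333,250+175/3.333),(110+172/3.333,190+215/3.333))
for k,c in C.items():
    h=cv2.cvtColor(c["img"].astype(np.uint8),cv2.COLOR_BGR2HSV);m=cv2.inRange(h,(5,120,60),(18,255,255))
    x=max(cv2.findContours(m,0,2)[0],key=cv2.contourArea);print(k,cv2.minAreaRect(x),cv2.contourArea(x))
    if k=="top":
        q=cv2.boxPoints(cv2.minAreaRect(x)); print(np.round([onz(c,*p,.036) for p in q],4))
def cr(c,x,y,w,h,W=400,H=300):
    return cv2.resize(np.clip(c["img"][y:y+h,x:x+w]*1.6,0,255).astype(np.uint8),(W,H),interpolation=cv2.INTER_CUBIC)
cv2.imwrite("pics/c2.png",np.vstack([np.hstack([cr(s,180,260,40,30),cr(t,136,204,40,30)]),np.hstack([cr(s,210,280,80,60),cr(t,130,220,80,60)])]))
E
```

```text
block top [ 0.576  -0.1743  0.0871] 0.0003
handle top [ 0.644  -0.1503  0.0946] 0.0
pilot [0.5352 0.2064 0.2189] 0.0051
shoulder [0.5336 0.2085 0.194 ] 0.0006
funnel [0.4549 0.1971 0.1787] 0.0004
scene ((283.4095153808594, 199.84536743164062), (51.10950469970703, 24.276437759399414), 14.676392555236816) 695.5
top ((313.5959167480469, 195.58901977539062), (49.9765625, 22.003732681274414), 69.44395446777344) 517.0
[[ 0.6629 -0.1128  0.036 ]
 [ 0.6831 -0.1667  0.036 ]
 [ 0.5601 -0.2101  0.036 ]
 [ 0.5404 -0.1568  0.036 ]]
```

View pics/c2.png

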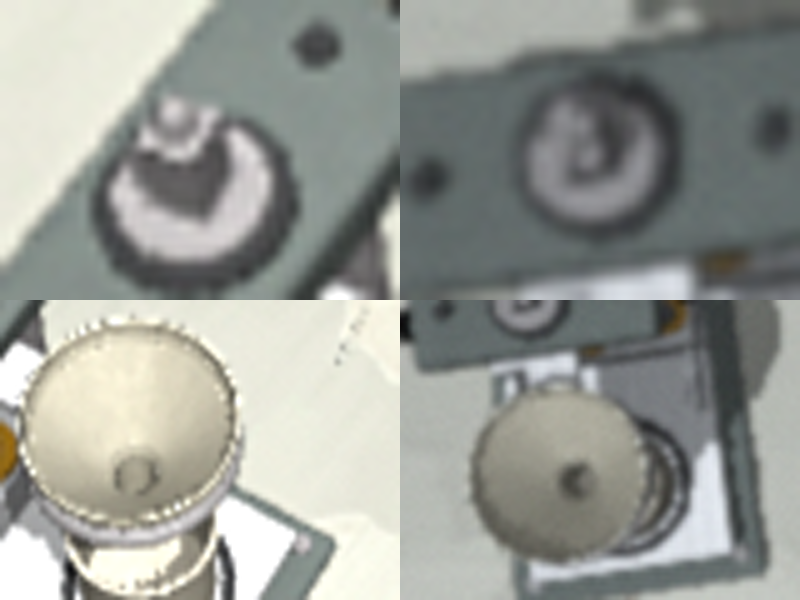

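```bash
cat >> h.py <<'E'
def to(x,y,z,yaw):
    s=r.state();R=rot(s["eef_rot"]);T=Ro.from_euler('xyz',[np.pi,0,yaw]).as_matrix()
    print("t%.1f"%s["time_s"],"shift mm",np.round(R.T@(np.array([x,y,z])-s["tool_pos"])*1e3,1),"turn",np.round(Ro.from_matrix(R.T@T).as_rotvec(),3),"pos",np.round(s["tool_pos"],4),"rpy",np.round(s["eef_rot"],4),"F",np.round(s["ft_force"],1),"M",np.round(s["wrist_torque"],2),"grip",round(s["grasp_force"],1),"gap",round(s["finger_gap"]*85.4,1))
E
python3 - <<'E'
from h import *
import pickle
C=pickle.load(open("C0.pkl","rb"));s,t=C["scene"],C["top"]
print("shoulder",tri(s,(199.1,279.0),t,(155.2,219.5)),"pilot",tri(s,(197.3,271.2),t,(152.2,218.2)))
print(onz(s,199.1,279,.2),onz(t,155.2,219.5,.2))
k=lambda z,L:[onz(s,180+a/10,260+b/10,z)[:2] for a,b in L]
for z,L in((.2,[(137,185),(205,220),(232,178)]),(.222,[(135,148),(180,160),(215,105),(165,95)])):
    q=np.array(k(z,L));d=np.diff(q,axis=0);print(np.round(q,4).tolist(),"len",np.linalg.norm(d,axis=1),"yaw",np.degrees(np.arctan2(d[:,1],d[:,0]))%90)
# head holes in scene crop: (317,45) ; top holes (430,178),(773,130)
a,b=onz(t,136+3,204+17.8,.192),onz(t,136+37.3,204+13,.192);d=a-b;print("holes",a,b,np.linalg.norm(d),"stand yaw",np.arctan2(-d[0],d[1]))
# cup rim height by near edge
for u,v in((238,338.4),):
    p,d=ray(s,u,v)
    for z in(.06,.07,.08,.09,.1,.11): x=p+d*(z-p[2])/d[2];print(z,np.linalg.norm(x[:2]-[.4549,.1971]))
to(.578,-.1735,.20,.342);to(.578,-.1735,.047,.342)
E
```

```text
shoulder (array([0.53315511, 0.20941583, 0.1971558 ]), np.float64(0.00018370332535315207)) pilot (array([0.53298485, 0.20949082, 0.22549692]), np.float64(0.0001621251032444596))
[0.53167064 0.2103472  0.2       ] [0.53292019 0.20880037 0.2       ]
[[0.5403, 0.2158], [0.5252, 0.2133], [0.5275, 0.2038]] len [0.01520844 0.00976453] yaw [ 9.34722723 13.17332391]
[[0.5348, 0.2179], [0.5267, 0.2146], [0.5297, 0.2024], [0.5383, 0.2065]] len [0.00874515 0.01260477 0.00955318] yaw [21.77943299 13.8611772  25.56264738]
holes [0.52869591 0.24753468 0.192     ] [0.53934122 0.16947801 0.192     ] 0.07877921801850356 stand yaw 0.13554302521595227
0.06 0.018878295785594315
0.07 0.023055077758937663
0.08 0.027257737728257132
0.09 0.031475911719023315
0.1 0.03570410155590752
0.11 0.039939126357181075
t0.9 shift mm [ 463.4 -263.3   31.3] turn [-0.     0.     0.062] pos [ 0.2554 -0.5977  0.2313] rpy [-3.1416  0.      0.4039] F [-0.5 -0.   0.6] M [-0.03  0.01  0.  ] grip 0.0 gap 85.1
t0.9 shift mm [ 463.4 -263.3  184.3] turn [-0.     0.     0.062] pos [ 0.2554 -0.5977  0.2313] rpy [-3.1416  0.      0.4039] F [-0.5 -0.   0.6] M [-0.03  0.01  0.  ] grip 0.0 gap 85.1
```

```bash
python3 -m handwheel '[[60,15,-8,0,0,0,0],[60,45,-25,0,0,0,0],[60,80,-45,5,0,0,0.02],[60,115,-65,5,0,0,0.03],[60,150,-85,10,0,0,0.04],[60,185,-105,10,0,0,0.05],[60,220,-125,15,0,0,0.062],[60,255,-145,15,0,0,0.062],[60,290,-165,20,0,0,0.062],[60,325,-185,20,0,0,0.062],[60,360,-205,25,0,0,0.062],[60,395,-225,28,0,0,0.062],[60,425,-242,30,0,0,0.062],[60,448,-255,31,0,0,0.062],[60,460,-261,31,0,0,0.062],[60,463.4,-263.3,31,0,0,0.062],[60,463.4,-263.3,31,0,0,0.062],[60,463.4,-263.3,31,0,0,0.062]]' 60; python3 - <<'E'
from h import *
to(.578,-.1735,.047,.342)
c=cam("scene");i=c["img"][90:240,200:400];cv2.imwrite("pics/ab.png",cv2.resize(i,(800,600),interpolation=2))
for P in([.578,-.1735,.08],):print((proj(c,P)-[200,90])*4)
E
```

```text
time_s: 2.4
tool_pos: [0.577, -0.1759, 0.2003]
eef_rot: [3.141, 0.001, 0.339]
ft_force: [-1.0, -0.2, -0.4]
finger_gap: 0.703
grasp_force: 0.0
t2.4 shift mm [  1.9  -2.  153.3] turn [ 0.001  0.001 -0.003] pos [ 0.577  -0.1759  0.2003] rpy [3.1406e+00 1.2000e-03 3.3930e-01] F [-1.  -0.2 -0.4] M [-0.01  0.02 -0.02] grip 0.0 gap 60.0
[391.0679269 392.1896782]
```

View pics/ab.png

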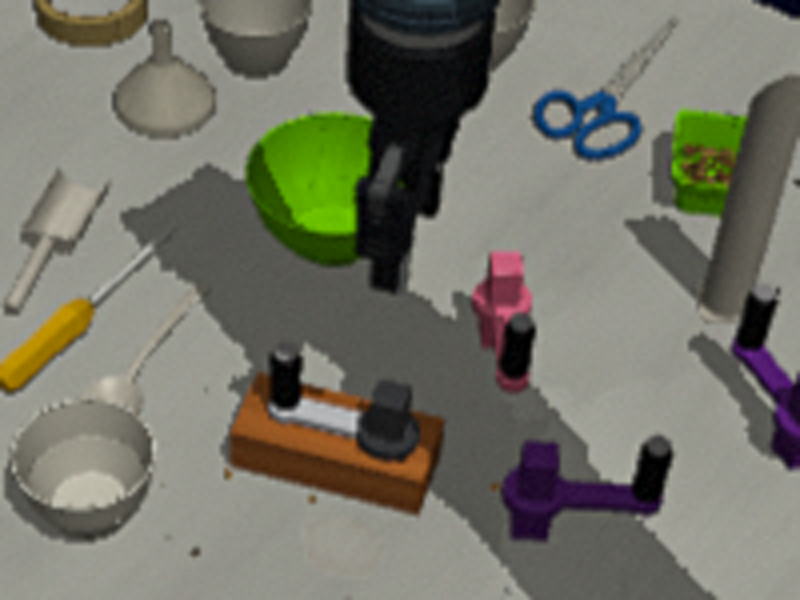

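The gripper is above the crank. The block top shows at (391,388) in the crop and was predicted at (391,392), so they agree. Descend and grip.

```bash
python3 -m handwheel '[[60,0.5,-0.5,10,0,0,0],[60,1,-1,35,0,0,0],[60,1.5,-1,65,0,0,0],[60,1.5,-1,95,0,0,0],[60,1.5,-1,120,0,0,0],[60,1.5,-1,138,0,0,0],[60,1.5,-1,148,0,0,0],[60,1.5,-1,152,0,0,0],[60,1.5,-1,152,0,0,0],[60,1.5,-1,152,0,0,0]]' 60; python3 -c "
from h import *
to(.578,-.1735,.047,.342)"
```

```text
time_s: 3.28
tool_pos: [0.5797, -0.1727, 0.0491]
eef_rot: [3.141, -0.001, 0.341]
ft_force: [0.1, 0.5, 0.7]
finger_gap: 0.698
grasp_force: 0.0
t3.3 shift mm [-1.9  0.2  2.1] turn [ 0.001 -0.001 -0.001] pos [ 0.5797 -0.1727  0.0491] rpy [ 3.1407e+00 -1.1000e-03  3.4120e-01] F [0.1 0.5 0.7] M [ 0.02 -0.01  0.01] grip 0.0 gap 59.6
```

```bash
python3 -m handwheel '[[60,-1.5,0,1,0,0,0],[20,-1.5,0,1,0,0,0],[20,-1.5,0,1,0,0,0],[20,-1.5,0,1,0,0,0],[20,-1.5,0,1,0,0,0],[20,-1.5,0,1,0,0,0],[20,-1.5,0,1,0,0,0],[20,-1.5,0,1,0,0,0],[20,-1.5,0,1,0,0,0],[20,-1.5,0,1,0,0,0],[20,-1.5,0,1,0,0,0]]' 80; python3 -c "
from h import *
to(.578,-.1735,.047,.342)"
```

```text
time_s: 4.2
tool_pos: [0.5782, -0.1728, 0.048]
eef_rot: [3.141, -0.001, 0.342]
ft_force: [-1.6, -1.4, 5.7]
finger_gap: 0.245
grasp_force: 57.9
t4.2 shift mm [-0.4  0.6  1. ] turn [ 0.001 -0.001 -0.   ] pos [ 0.5782 -0.1728  0.048 ] rpy [ 3.1408e+00 -6.0000e-04  3.4170e-01] F [-1.6 -1.4  5.7] M [-0.01  0.27  0.02] grip 57.9 gap 20.9
```

```bash
python3 -m handwheel '[[20,0,0,-5,0,0,0],[20,0,0,-15,0,0,0],[20,0,0,-30,0,0,0],[20,0,0,-50,0,0,0],[20,0,0,-75,0,0,0],[20,0,0,-105,0,0,0],[20,0,0,-135,0,0,0],[20,0,0,-165,0,0,0],[20,0,0,-195,0,0,0],[20,0,0,-220,0,0,0],[20,0,0,-240,0,0,0],[20,0,0,-252,0,0,0],[20,0,0,-260,0,0,0],[20,0,0,-262,0,0,0],[20,0,0,-262,0,0,0]]'; python3 - <<'E'
from h import *
c=cam("scene");i=c["img"][60:210,190:390];cv2.imwrite("pics/lift.png",cv2.resize(np.clip(i*1.5,0,255).astype(np.uint8),(800,600),interpolation=2))
to(.533,.2094,.31,.26)
E
```

```text
time_s: 5.45
tool_pos: [0.5774, -0.1724, 0.3088]
eef_rot: [-3.141, 0.001, 0.342]
ft_force: [0.5, -0.5, -3.0]
finger_gap: 0.251
grasp_force: 57.7
t5.5 shift mm [  86.5 -374.5   -1.7] turn [-0.001  0.002  0.082] pos [ 0.5771 -0.1724  0.3081] rpy [-3.1405e+00  1.7000e-03  3.4190e-01] F [-0.1 -0.1 -1.8] M [ 0.02  0.03 -0.01] grip 57.7 gap 21.1
```

View pics/lift.png

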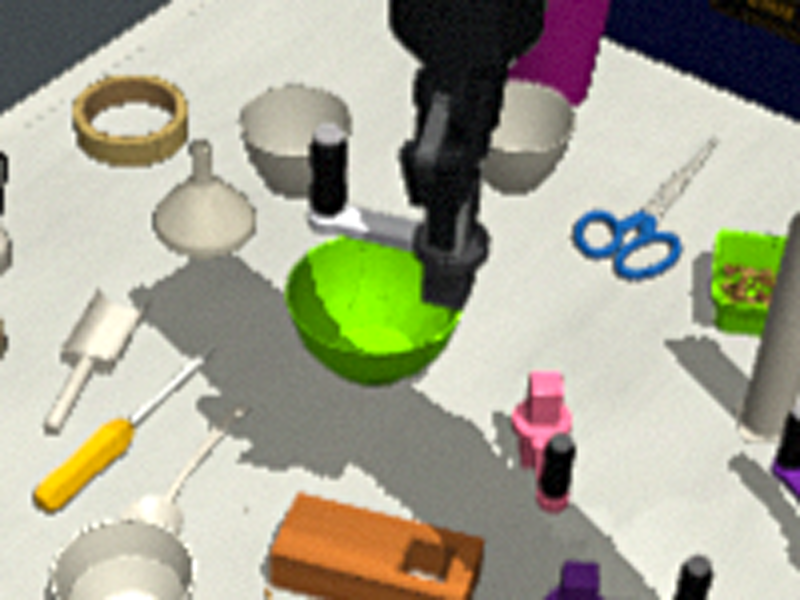

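The crank is lifted level, with the handle at (330,130) in the crop and the rest empty. Carry it over the shaft.

```bash
python3 -m handwheel '[[20,2,-8,0,0,0,0],[20,6,-25,0,0,0,0.01],[20,12,-50,0,0,0,0.02],[20,19,-80,0,0,0,0.03],[20,26,-110,0,0,0,0.04],[20,33,-140,0,0,0,0.05],[20,40,-170,0,0,0,0.06],[20,47,-200,0,0,0,0.07],[20,54,-230,0,0,0,0.08],[20,61,-260,0,0,0,0.082],[20,67,-290,0,0,0,0.082],[20,73,-318,0,0,0,0.082],[20,79,-342,0,0,0,0.082],[20,83,-360,0,0,0,0.082],[20,85,-370,0,0,0,0.082],[20,86.5,-374.5,0,0,0,0.082],[20,86.5,-374.5,0,0,0,0.082],[20,86.5,-374.5,0,0,0,0.082],[20,86.5,-374.5,0,0,0,0.082]]'; python3 - <<'E'
from h import *
import pickle
C={}
for n in("scene","top"):
    L=[cam(n) for _ in range(4)];c=L[0];c["img"]=np.mean([l["img"].astype(float) for l in L],0).astype(np.float32);C[n]=c
pickle.dump(C,open("C1.pkl","wb"));s,t=C["scene"],C["top"]
st=r.state();p=st["tool_pos"];print(st["ft_force"],st["wrist_torque"])
a=st["eef_rot"][2];H=p+[.07*np.cos(a),.07*np.sin(a),.048];N=p+[0,0,-.042]
for n,c in C.items():print(n,"handle top",proj(c,H),"nose bottom",proj(c,N))
def cr(c,x,y,w,h,W=400,H=600):
    return cv2.resize(np.clip(c["img"][y:y+h,x:x+w]*1.6,0,255).astype(np.uint8),(W,H),interpolation=cv2.INTER_CUBIC)
cv2.imwrite("pics/hov.png",np.hstack([cr(s,160,190,80,120),cr(t,110,140,80,120)]))
to(.533,.2094,.31,.26)
E
```

```text
time_s: 7.08
tool_pos: [0.5341, 0.2074, 0.3091]
eef_rot: [3.141, 0.0, 0.257]
ft_force: [-0.3, -0.2, -2.2]
finger_gap: 0.248
grasp_force: 57.7
[-0.49609318 -0.90355483 -2.83969619] [-0.01570744  0.05038934  0.00103936]
scene handle top [149.53733605 214.01411813] nose bottom [194.22992289 258.38976185]
top handle top [128.59930344 176.70401408] nose bottom [147.78200069 215.7237515 ]
t7.5 shift mm [-0.6 -0.5 -0.7] turn [ 0. -0. -0.] pos [0.5337 0.2091 0.3093] rpy [ 3.1416 -0.      0.2595] F [-0.5 -0.9 -2.8] M [-0.02  0.05  0.  ] grip 57.7 gap 21.4
```

View pics/hov.png

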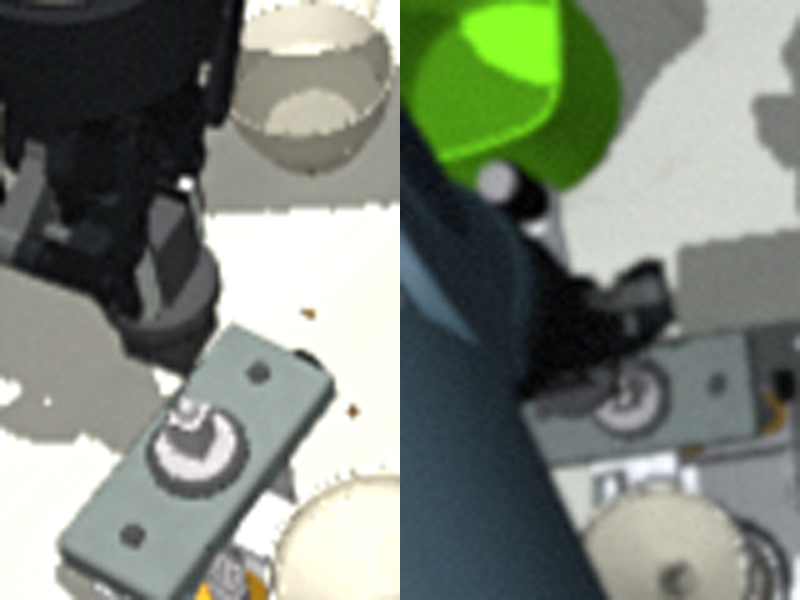

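The crop shows the crank over the shaft. The handle top is at (498,183), 1 px right of the prediction, so the shaft is probably 1–2 mm farther to +y. Lower until the mouth passes the pilot's end at TCP z≈0.270.

```bash
python3 -m handwheel '[[20,0,0,3,0,0,0],[20,-0.4,-1.2,9,0,0,0],[20,-0.4,-1.2,17,0,0,0],[20,-0.4,-1.2,25,0,0,0],[20,-0.4,-1.2,31,0,0,0],[20,-0.4,-1.2,35,0,0,0],[20,-0.4,-1.2,37,0,0,0],[20,-0.4,-1.2,38,0,0,0],[20,-0.4,-1.2,39,0,0,0],[20,-0.4,-1.2,40,0,0,0],[20,-0.4,-1.2,41,0,0,0],[20,-0.4,-1.2,41.5,0,0,0],[20,-0.4,-1.2,42,0,0,0],[20,-0.4,-1.2,42,0,0,0]]'; python3 -c "
from h import *
to(.533,.2102,.2665,.26)"
```

```text
time_s: 8.65
tool_pos: [0.533, 0.2103, 0.2673]
eef_rot: [-3.142, -0.0, 0.26]
ft_force: [-0.6, -0.2, -2.7]
finger_gap: 0.251
grasp_force: 57.7
t8.7 shift mm [-0.   0.1  0.8] turn [-0. -0. -0.] pos [0.533  0.2103 0.2673] rpy [-3.1416e+00 -1.0000e-04  2.5980e-01] F [-0.6 -0.2 -2.7] M [ 0.05  0.03 -0.05] grip 57.7 gap 21.5
```

```bash
python3 -m handwheel '[[20,0.5,0,0.8,0,0,0],[20,1,0,0.8,0,0,0],[20,1.5,0,0.8,0,0,0],[20,2,0,0.8,0,0,0],[20,2,0,0.8,0,0,0],[20,2,0,0.8,0,0,0]]'; python3 -c "
from h import *
to(.533,.2102,.2665,.26)"
python3 -m handwheel '[[20,-1,0,0,0,0,0],[20,-2,0,0,0,0,0],[20,-3,0,0,0,0,0],[20,-3.5,0,0,0,0,0],[20,-4,0,0,0,0,0],[20,-4,0,0,0,0,0],[20,-4,0,0,0,0,0]]'; python3 -c "
from h import *
to(.533,.2102,.2665,.26)"
```

```text
time_s: 9.15
tool_pos: [0.5349, 0.2108, 0.2665]
eef_rot: [3.142, 0.0, 0.26]
ft_force: [-0.4, -0.7, -1.9]
finger_gap: 0.249
grasp_force: 57.7
t9.2 shift mm [-2.   0.1 -0. ] turn [ 0.  0. -0.] pos [0.5349 0.2108 0.2665] rpy [3.1416e+00 1.0000e-04 2.5980e-01] F [-0.4 -0.7 -1.9] M [-0.05  0.06  0.03] grip 57.7 gap 21.3
time_s: 9.73
tool_pos: [0.5311, 0.2098, 0.2665]
eef_rot: [-3.142, -0.0, 0.26]
ft_force: [0.9, 0.0, -1.9]
finger_gap: 0.251
grasp_force: 57.7
t9.7 shift mm [2.  0.1 0. ] turn [-0. -0. -0.] pos [0.5311 0.2098 0.2665] rpy [-3.1416e+00 -1.0000e-04  2.5980e-01] F [ 0.9  0.  -1.9] M [-0.02  0.08 -0.07] grip 57.7 gap 21.4
```

```bash
S='from h import *
to(.533,.2102,.2665,.26)'
python3 -m handwheel '[[20,-0.5,0,0,0,0,0],[20,-1,0,0,0,0,0],[20,-1.5,0,0,0,0,0],[20,-1.5,0,0,0,0,0],[20,-1.5,0,0,0,0,0]]' >/dev/null; python3 -c "$S"
python3 -m handwheel '[[20,2,0,0,0,0,0],[20,4,0,0,0,0,0],[20,5,0,0,0,0,0],[20,6,0,0,0,0,0],[20,6.5,0,0,0,0,0],[20,6.5,0,0,0,0,0],[20,6.5,0,0,0,0,0]]' >/dev/null; python3 -c "$S"
```

```text
t10.2 shift mm [ 3.5  0.1 -0. ] turn [ 0.  0. -0.] pos [0.5296 0.2094 0.2665] rpy [3.1416 0.     0.2598] F [-0.2  1.2 -2.2] M [0.01 0.01 0.04] grip 57.7 gap 21.5
t10.7 shift mm [-2.5  0.1 -0.2] turn [ 0.     0.001 -0.   ] pos [0.5354 0.211  0.2663] rpy [3.1414e+00 1.2000e-03 2.5990e-01] F [-2.6 -0.4 -1.5] M [-0.2   0.68  0.  ] grip 57.8 gap 21.2
```

```bash
S='from h import *
to(.533,.2102,.2665,.26)'
python3 -m handwheel '[[20,-2,0,0,0,0,0],[20,-4,0,0,0,0,0],[20,-5.5,0,0,0,0,0],[20,-6.5,0,0,0,0,0],[20,-7,0,0,0,0,0],[20,-7,0,0,0,0,0],[20,-7,0,0,0,0,0]]' >/dev/null; python3 -c "$S"
python3 -m handwheel '[[20,-0.5,0,0,0,0,0],[20,-1,0,0,0,0,0],[20,-1,0,0,0,0,0],[20,-1,0,0,0,0,0]]' >/dev/null; python3 -c "$S"
```

```text
t11.3 shift mm [3.8 0.1 0.1] turn [-0.    -0.001 -0.   ] pos [0.5293 0.2094 0.2666] rpy [-3.1415e+00 -5.0000e-04  2.5980e-01] F [ 0.3  0.3 -2.8] M [ 0.03 -0.1  -0.03] grip 57.8 gap 21.6
t11.7 shift mm [4.3 0.1 0.2] turn [-0.    -0.001 -0.   ] pos [0.5288 0.2092 0.2667] rpy [-3.1414e+00 -1.5000e-03  2.5980e-01] F [ 3.2  1.  -2.5] M [ 0.15 -0.87  0.02] grip 57.7 gap 21.0
```

```bash
S='from h import *
to(.533,.2102,.2665,.26)'
python3 -m handwheel '[[20,2,0,0,0,0,0],[20,4.2,0,0,0,0,0],[20,4.2,1,0,0,0,0],[20,4.2,2,0,0,0,0],[20,4.2,2.5,0,0,0,0],[20,4.2,3,0,0,0,0],[20,4.2,3,0,0,0,0],[20,4.2,3,0,0,0,0]]' >/dev/null; python3 -c "$S"
python3 -m handwheel '[[20,0,-2,0,0,0,0],[20,0,-4,0,0,0,0],[20,0,-5,0,0,0,0],[20,0,-5.5,0,0,0,0],[20,0,-6,0,0,0,0],[20,0,-6,0,0,0,0],[20,0,-6,0,0,0,0]]' >/dev/null; python3 -c "$S"
```

```text
t12.3 shift mm [ 0.9 -2.9 -0.1] turn [-0.  0. -0.] pos [0.5329 0.2072 0.2664] rpy [-3.1416e+00  2.0000e-04  2.5980e-01] F [-0.5 -0.3 -1.7] M [-0.03  0.04 -0.01] grip 57.7 gap 20.9
t12.9 shift mm [ 0.8  2.5 -0. ] turn [ 0.001  0.    -0.001] pos [0.5316 0.2124 0.2664] rpy [3.1408e+00 1.0000e-04 2.5930e-01] F [ 0.6 -3.2 -1.2] M [-0.76 -0.14 -0.03] grip 57.8 gap 21.4
```

```bash
S='from h import *
to(.533,.2102,.2665,.26)'
python3 -m handwheel '[[20,0,2,0,0,0,0],[20,0,4,0,0,0,0],[20,0,5.5,0,0,0,0],[20,0,6.5,0,0,0,0],[20,0,7,0,0,0,0],[20,0,7.3,0,0,0,0],[20,0,7.3,0,0,0,0],[20,0,7.3,0,0,0,0]]' >/dev/null; python3 -c "$S"
```

```text
t13.6 shift mm [ 0.8 -3.9 -0. ] turn [-0. -0.  0.] pos [0.5332 0.2063 0.2665] rpy [-3.1412 -0.      0.2601] F [-0.5  0.3 -1.8] M [0.16 0.07 0.02] grip 57.8 gap 21.0
```

```bash
S='from h import *
to(.53245,.20915,.2600,.26)'
python3 -m handwheel '[[20,0,-1.5,0,0,0,0],[20,0,-3,0,0,0,0],[20,0,-3.1,0,0,0,0],[20,0,-3.1,1,0,0,0],[20,0,-3.1,2,0,0,0],[20,0,-3.1,2.5,0,0,0],[20,0,-3.1,3,0,0,0],[20,0,-3.1,3.5,0,0,0],[20,0,-3.1,4,0,0,0],[20,0,-3.1,4,0,0,0]]' >/dev/null; python3 -c "$S"
```

```text
t14.4 shift mm [ 0.1 -0.3  2.3] turn [ 0.  0. -0.] pos [0.5324 0.2089 0.2623] rpy [3.1415e+00 2.0000e-04 2.5980e-01] F [-0.7 -0.  -2.5] M [ 0.02  0.03 -0.03] grip 57.8 gap 20.9
```

```bash
S='from h import *
to(.53245,.20915,.242,.26)'
python3 -m handwheel '[[20,0,-0.2,0.7,0,0,0],[20,0,-0.2,1.3,0,0,0],[20,0,-0.2,2,0,0,0],[20,0,-0.2,2.6,0,0,0],[20,0,-0.2,2.6,0,0,0],[20,0,-0.2,2.6,0,0,0]]' >/dev/null; python3 -c "$S"
```

```text
t14.9 shift mm [ 0.  -0.  17.8] turn [ 0.  0. -0.] pos [0.5325 0.2091 0.2598] rpy [3.1416e+00 1.0000e-04 2.5980e-01] F [-0.6  1.1 -2.8] M [-0.    0.03 -0.05] grip 57.8 gap 20.8
```

Already sliding onto the square without contact. Continue gently.

```bash
S='from h import *
to(.53245,.20915,.242,.26)'
python3 -m handwheel '[[20,0,0,1,0,0,0],[20,0,0,2,0,0,0],[20,0,0,3.5,0,0,0],[20,0,0,5,0,0,0],[20,0,0,6,0,0,0],[20,0,0,7,0,0,0],[20,0,0,7,0,0,0]]' >/dev/null; python3 -c "$S"
python3 -m handwheel '[[20,0,0,1,0,0,0],[20,0,0,2,0,0,0],[20,0,0,3.5,0,0,0],[20,0,0,5,0,0,0],[20,0,0,6,0,0,0],[20,0,0,7,0,0,0],[20,0,0,7,0,0,0]]' >/dev/null; python3 -c "$S"
```

```text
t15.5 shift mm [ 0.2 -0.1 10.6] turn [ 0.  0. -0.] pos [0.5323 0.2091 0.2526] rpy [3.1415e+00 5.0000e-04 2.5980e-01] F [ 0.1  0.1 -2.1] M [0.04 0.07 0.06] grip 57.8 gap 21.0
t16.1 shift mm [ 0.2 -0.   3.6] turn [ 0.     0.001 -0.   ] pos [0.5323 0.2091 0.2456] rpy [3.1415e+00 5.0000e-04 2.5980e-01] F [-1.4 -0.4 -2.4] M [-0.05  0.03 -0.03] grip 57.8 gap 21.4
```

```bash
S='from h import *
to(.53245,.20915,.242,.26)'
python3 -m handwheel '[[20,0,0,0.7,0,0,0],[20,0,0,1.4,0,0,0],[20,0,0,2,0,0,0],[20,0,0,2.6,0,0,0],[20,0,0,3.2,0,0,0],[20,0,0,3.8,0,0,0],[20,0,0,3.8,0,0,0]]' >/dev/null; python3 -c "$S"
```

```text
t16.6 shift mm [-0.  -0.   0.1] turn [-0. -0. -0.] pos [0.5325 0.2092 0.2421] rpy [-3.1416 -0.      0.2598] F [-0.2 -0.3 -2.2] M [ 0.02  0.01 -0.01] grip 58.0 gap 21.4
```

```bash
S='from h import *
to(.53245,.20915,.242,.26)'
python3 -m handwheel '[[20,0,0,0.5,0,0,0],[20,0,0,1,0,0,0],[20,0,0,1.5,0,0,0],[20,0,0,1.5,0,0,0],[20,0,0,1.5,0,0,0]]' >/dev/null; python3 -c "$S"
```

```text
t17.1 shift mm [-0.2  0.1 -0. ] turn [ 0.    -0.001 -0.   ] pos [0.5326 0.2093 0.242 ] rpy [ 3.1415e+00 -8.0000e-04  2.5980e-01] F [-3. -2.  9.] M [-0.39  0.85  0.02] grip 59.5 gap 21.6
```

Seated: the bottom contact shows at TCP z=0.242, which is the crank at 0.200. Release and rise, and check clearance to the green pitcher plus the heights of the cup and spout.

```bash
python3 -m handwheel '[[20,0,0,-0.8,0,0,0],[50,0,0,-0.8,0,0,0],[50,0,0,-0.8,0,0,0],[50,0,0,-0.8,0,0,0],[50,0,0,-0.8,0,0,0],[50,0,0,-5,0,0,0],[50,0,0,-20,0,0,0],[50,0,0,-45,0,0,0],[50,0,0,-70,0,0,0],[50,0,0,-85,0,0,0],[50,0,0,-90,0,0,0],[50,0,0,-90,0,0,0]]' >/dev/null; python3 - <<'E'
from h import *
import pickle
C=pickle.load(open("C0.pkl","rb"));s,t=C["scene"],C["top"]
print("pitcher rim",tri(s,(97,280),t,(121,149)),tri(s,(137,262),t,(149,150)))
S=np.mean([cam("scene")["img"].astype(float) for _ in range(6)],0)
to(.6001,.2271,.251,.26)
h=lambda x,y,w,h_,W,H:cv2.resize(np.clip(S[y:y+h_,x:x+w]*1.5,0,255).astype(np.uint8),(W,H),interpolation=2)
cv2.imwrite("pics/cup.png",np.hstack([h(120,190,100,150,400,600),h(210,310,60,90,400,600)]))
a=[.4531,.1984]
print("spout z .101",proj(s,[*a,.101]),"funnel top .179",proj(s,[*a,.179]))
E
```

```text
pitcher rim (array([0.71572323, 0.31445829, 0.13854345]), np.float64(0.008933190891113947)) (array([0.70514712, 0.24033314, 0.12726543]), np.float64(0.01673136448456026))
t18.4 shift mm [70.7 -0.1 78.2] turn [ 0.     0.002 -0.   ] pos [0.5319 0.2089 0.3294] rpy [3.1413e+00 2.1000e-03 2.6000e-01] F [-0.1 -0.1  0.2] M [-0.01 -0.06 -0.02] grip 0.0 gap 50.0
spout z .101 [238.13495519 321.85166444] funnel top .179 [235.96307885 303.54240152]
```

View pics/cup.png

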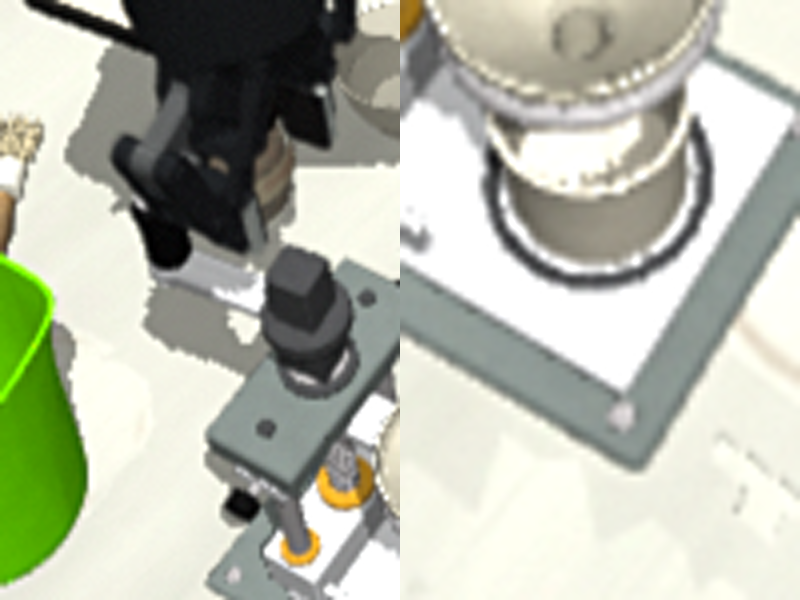

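The crank sits flush on the shoulder in the left crop, at (305,360). In the right crop the cup rim's near edge is at (595,195), which is scene (239.2,339.2). Now compute heights for both rims.

```bash
python3 - <<'E'
from h import *
import pickle
C=pickle.load(open("C0.pkl","rb"));s,t=C["scene"],C["top"]
print("bias",np.array([199.1,279])-proj(s,[.53245,.20915,.2]),np.array([197.3,271.2])-proj(s,[.53245,.20915,.228]),"top",np.array([155.2,219.5])-proj(t,[.53245,.20915,.2]))
a=[.4532,.1983];th=np.linspace(0,6.28,181)
def ell(c,R,z):
    p=np.array([proj(c,[a[0]+R*np.cos(q),a[1]+R*np.sin(q),z]) for q in th]);return np.round([*p.min(0),*p.max(0)],1)
for z in(.17,.175,.18,.185):print("funnel",z,ell(s,.041,z),ell(t,.041,z))
for z in(.08,.085,.09,.095,.10):print("cup",z,ell(s,.031,z),ell(s,.023,z),ell(t,.031,z))
E
```

```text
bias [-0.14661525  0.6732238 ] [-0.13494625  0.69316478] top [ 0.15976813 -0.20721888]
funnel 0.17 [214.  286.1 258.3 326.6] [144.  237.5 179.6 273.3]
funnel 0.175 [213.8 284.8 258.3 325.4] [143.5 237.4 179.2 273.3]
funnel 0.18 [213.5 283.5 258.2 324.2] [142.9 237.2 178.8 273.3]
funnel 0.185 [213.2 282.2 258.2 323. ] [142.4 237.1 178.4 273.3]
cup 0.08 [223.2 312.  254.1 341.2] [227.2 315.6 250.1 337.3] [157.3 244.3 182.4 269.5]
cup 0.085 [223.  310.9 254.1 340.2] [227.  314.6 250.1 336.3] [156.8 244.1 182.  269.4]
cup 0.09 [222.8 309.8 254.  339.2] [226.8 313.5 250.  335.2] [156.4 244.  181.6 269.4]
cup 0.095 [222.6 308.7 253.9 338.1] [226.6 312.4 249.9 334.2] [155.9 243.9 181.3 269.4]
cup 0.1 [222.4 307.6 253.9 337.1] [226.5 311.2 249.8 333.1] [155.4 243.8 180.9 269.4]
```

```bash
python3 -m handwheel '[[50,8,0,0,0,0,0],[50,22,0,0,0,0,0],[50,40,0,0,0,0,0],[50,56,0,0,0,0,0],[50,66,0,0,0,0,0],[50,70.5,0,0,0,0,0],[50,70.5,0,10,0,0,0],[50,70.5,0,28,0,0,0],[50,70.5,0,48,0,0,0],[50,70.5,0,66,0,0,0],[50,70.5,0,75,0,0,0],[50,70.5,0,78,0,0,0],[50,70.5,0,78,0,0,0],[50,70.5,0,78,0,0,0]]'
```

```text
time_s: 19.53
tool_pos: [0.6009, 0.2275, 0.2534]
eef_rot: [-3.141, -0.001, 0.26]
ft_force: [-0.9, 0.5, -0.0]
finger_gap: 0.588
grasp_force: 0.0
```

```bash
python3 -m handwheel '[[40,-0.4,0,1,0,0,0],[18,-0.4,0,1,0,0,0],[18,-0.4,0,1,0,0,0],[18,-0.4,0,1,0,0,0],[18,-0.4,0,1,0,0,0],[18,-0.4,0,1,0,0,0],[18,-0.4,0,1,0,0,0],[18,-0.4,0,1,0,0,0],[18,-0.4,0,1,0,0,0]]' 30; python3 - <<'E'
from h import *
to(.6001,.2271,.251,.26)
S=np.mean([cam("scene")["img"].astype(float) for _ in range(4)],0)
np.save("cup0.npy",S);print(S[320:356,235:243].mean((1,2)).round(0).tolist())
E
```

```text
time_s: 20.28
tool_pos: [0.6008, 0.2273, 0.2521]
eef_rot: [-3.141, -0.002, 0.26]
ft_force: [2.6, 0.5, 3.7]
finger_gap: 0.228
grasp_force: 29.4
t20.3 shift mm [-0.7  0.   1.1] turn [-0.    -0.002 -0.   ] pos [0.6008 0.2273 0.2521] rpy [-3.1415e+00 -1.5000e-03  2.5970e-01] F [2.6 0.5 3.7] M [ 0.1  -0.41  0.01] grip 29.4 gap 19.5
[97.0, 94.0, 109.0, 126.0, 107.0, 121.0, 149.0, 147.0, 121.0, 140.0, 181.0, 181.0, 180.0, 180.0, 174.0, 162.0, 136.0, 144.0, 170.0, 116.0, 91.0, 93.0, 94.0, 95.0, 96.0, 97.0, 96.0, 94.0, 96.0, 127.0, 160.0, 64.0, 61.0, 125.0, 201.0, 200.0]
```

```bash
python3 -m handwheel '[[18,-0.9,11,0,0,0,0],[18,-3.4,21.6,0,0,0,0],[18,-7.6,31.8,0,0,0,0],[18,-13.4,41.1,0,0,0,0],[18,-20.5,49.5,0,0,0,0],[18,-28.9,56.6,0,0,0,0],[18,-38.2,62.4,0,0,0,0],[18,-48.4,66.6,0,0,0,0],[18,-59,69.1,0,0,0,0],[18,-70,70,0,0,0,0]]'; python3 -c "
from h import *
a=.26-np.pi/2
to(.53245+.07*np.cos(a),.20915+.07*np.sin(a),.251,.26)
S=np.mean([cam('scene')['img'].astype(float) for _ in range(4)],0)
print(S[278:296,232:240].mean((1,2)).round(0).tolist());print(S[318:345,236:240].mean((1,2)).round(0).tolist())
"
```

```text
time_s: 21.32
tool_pos: [0.5499, 0.1405, 0.2517]
eef_rot: [-3.141, 0.0, 0.258]
ft_force: [-0.1, 3.9, 4.4]
finger_gap: 0.228
grasp_force: 30.2
t21.3 shift mm [ 0.8 -0.8  0.7] turn [-0.001  0.    -0.002] pos [0.5499 0.1405 0.2517] rpy [-3.1406e+00  2.0000e-04  2.5820e-01] F [-0.1  3.9  4.4] M [ 1.18 -0.22 -0.03] grip 30.2 gap 19.5
[160.0, 161.0, 161.0, 161.0, 161.0, 164.0, 168.0, 122.0, 127.0, 147.0, 155.0, 163.0, 164.0, 163.0, 164.0, 165.0, 165.0, 166.0]
[92.0, 97.0, 98.0, 98.0, 106.0, 118.0, 103.0, 116.0, 150.0, 156.0, 120.0, 132.0, 181.0, 182.0, 183.0, 183.0, 185.0, 177.0, 138.0, 116.0, 159.0, 86.0, 89.0, 94.0, 93.0, 94.0, 97.0]
```

Forces are small. Rim-to-spout estimates give about 16 mm of rise, i.e. about 2 turns. Wind on and re-measure.

```bash
python3 -m handwheel '[[18,-11,-0.9,0,0,0,0],[18,-21.6,-3.4,0,0,0,0],[18,-31.8,-7.6,0,0,0,0],[18,-41.1,-13.4,0,0,0,0],[18,-49.5,-20.5,0,0,0,0],[18,-56.6,-28.9,0,0,0,0],[18,-62.4,-38.2,0,0,0,0],[18,-66.6,-48.4,0,0,0,0],[18,-69.1,-59,0,0,0,0],[18,-70,-70,0,0,0,0]]'; python3 -c "
from h import *
a=.26-np.pi
to(.53245+.07*np.cos(a),.20915+.07*np.sin(a),.251,.26)"
```

```text
time_s: 22.35
tool_pos: [0.4635, 0.191, 0.2513]
eef_rot: [3.14, 0.002, 0.26]
ft_force: [0.7, -1.6, 4.5]
finger_gap: 0.226
grasp_force: 29.6
t22.4 shift mm [1.3 0.2 0.3] turn [ 0.002  0.002 -0.   ] pos [0.4635 0.191  0.2513] rpy [3.140e+00 2.200e-03 2.598e-01] F [ 0.7 -1.6  4.5] M [-0.35 -0.48  0.05] grip 29.6 gap 19.3
```

```bash
python3 -m handwheel '[[18,0.9,-11,0,0,0,0],[18,3.4,-21.6,0,0,0,0],[18,7.6,-31.8,0,0,0,0],[18,13.4,-41.1,0,0,0,0],[18,20.5,-49.5,0,0,0,0],[18,28.9,-56.6,0,0,0,0],[18,38.2,-62.4,0,0,0,0],[18,48.4,-66.6,0,0,0,0],[18,59,-69.1,0,0,0,0],[18,70,-70,0,0,0,0]]'; python3 -c "
from h import *
a=.26+np.pi/2
to(.53245+.07*np.cos(a),.20915+.07*np.sin(a),.251,.26)"
```

```text
time_s: 23.18
tool_pos: [0.5132, 0.2775, 0.2514]
eef_rot: [3.14, 0.003, 0.261]
ft_force: [-1.1, -2.1, 8.0]
finger_gap: 0.227
grasp_force: 30.7
t23.2 shift mm [1.  1.  0.4] turn [0.001 0.003 0.001] pos [0.5132 0.2775 0.2514] rpy [3.1405e+00 2.9000e-03 2.6150e-01] F [-1.1 -2.1  8. ] M [-0.76  0.28  0.01] grip 30.7 gap 19.4
```

```bash
python3 -m handwheel '[[18,11,0.9,-0.2,0,0,0],[18,21.6,3.4,-0.4,0,0,0],[18,31.8,7.6,-0.6,0,0,0],[18,41.1,13.4,-0.8,0,0,0],[18,49.5,20.5,-0.8,0,0,0],[18,56.6,28.9,-0.8,0,0,0],[18,62.4,38.2,-0.8,0,0,0],[18,66.6,48.4,-0.8,0,0,0],[18,69.1,59,-0.8,0,0,0],[18,70,70,-0.8,0,0,0]]'; python3 -c "
from h import *
a=.26
to(.53245+.07*np.cos(a),.20915+.07*np.sin(a),.251,.26)
S=np.mean([cam('scene')['img'].astype(float) for _ in range(4)],0)
print(S[318:345,236:240].mean((1,2)).round(0).tolist())"
```

```text
time_s: 24.02
tool_pos: [0.6009, 0.226, 0.2522]
eef_rot: [3.142, -0.0, 0.259]
ft_force: [0.6, 2.1, 1.6]
finger_gap: 0.227
grasp_force: 29.4
t24.0 shift mm [-0.5 -1.3  1.2] turn [ 0.    -0.    -0.001] pos [0.6009 0.226  0.2522] rpy [ 3.1416e+00 -2.0000e-04  2.5930e-01] F [0.6 2.1 1.6] M [ 0.55  0.09 -0.01] grip 29.4 gap 19.4
[91.0, 97.0, 98.0, 97.0, 105.0, 118.0, 102.0, 115.0, 150.0, 155.0, 119.0, 131.0, 182.0, 184.0, 184.0, 184.0, 171.0, 128.0, 142.0, 174.0, 96.0, 89.0, 93.0, 93.0, 94.0, 96.0, 96.0]
```

```bash
python3 -m handwheel '[[18,-0.9,11,0,0,0,0],[18,-3.4,21.6,0,0,0,0],[18,-7.6,31.8,0,0,0,0],[18,-13.4,41.1,0,0,0,0],[18,-20.5,49.5,0,0,0,0],[18,-28.9,56.6,0,0,0,0],[18,-38.2,62.4,0,0,0,0],[18,-48.4,66.6,0,0,0,0],[18,-59,69.1,0,0,0,0],[18,-70,70,0,0,0,0],[18,-81,69.1,0,0,0,0],[18,-91.6,66.6,0,0,0,0],[18,-101.8,62.4,0,0,0,0],[18,-111.1,56.6,0,0,0,0],[18,-119.5,49.5,0,0,0,0],[18,-126.6,41.1,0,0,0,0],[18,-132.4,31.8,0,0,0,0],[18,-136.6,21.6,0,0,0,0],[18,-139.1,11,0,0,0,0],[18,-140,0,0,0,0,0]]'; python3 -c "
from h import *
a=.26+np.pi
to(.53245+.07*np.cos(a),.20915+.07*np.sin(a),.251,.26)
c=cam('scene');S=np.mean([cam('scene')['img'].astype(float) for _ in range(4)],0)
print(S[318:345,236:240].mean((1,2)).round(0).tolist())
cv2.imwrite('pics/w.png',cv2.resize(np.clip(S[275:365,195:285]*1.3,0,255).astype(np.uint8),(600,600),interpolation=2))
"
```

```text
time_s: 25.88
tool_pos: [0.4642, 0.1913, 0.2523]
eef_rot: [3.14, 0.001, 0.26]
ft_force: [3.4, -0.8, -0.5]
finger_gap: 0.229
grasp_force: 29.6
t25.9 shift mm [0.5 0.3 1.3] turn [ 0.001  0.001 -0.   ] pos [0.4642 0.1913 0.2523] rpy [3.1403e+00 1.0000e-03 2.5950e-01] F [ 3.4 -0.8 -0.5] M [-0.28 -0.94 -0.02] grip 29.6 gap 19.6
[100.0, 105.0, 106.0, 106.0, 114.0, 127.0, 111.0, 125.0, 161.0, 166.0, 128.0, 142.0, 196.0, 197.0, 194.0, 176.0, 149.0, 140.0, 179.0, 97.0, 96.0, 102.0, 100.0, 102.0, 105.0, 104.0, 103.0]
```

View pics/w.png

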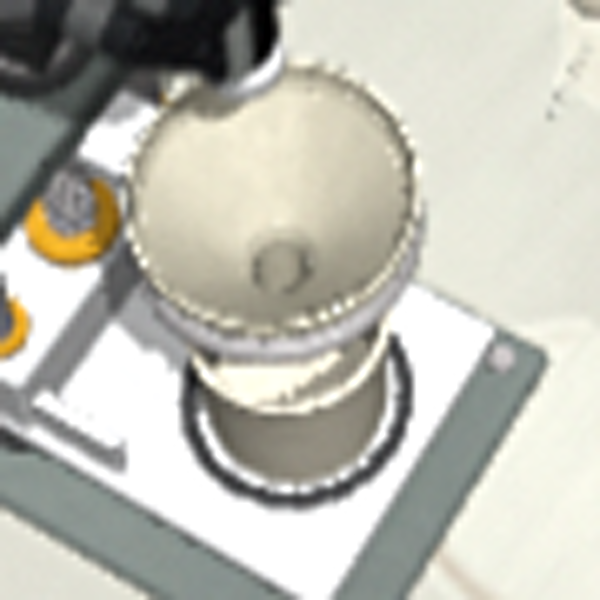

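The view shows the funnel rim's near edge at about (275,325) and the cup rim's near edge at (290,411). 12 mm of rise moved the rim 2.4 px, as predicted. I'll refine the gap by colour, since the funnel is cream and its bracket grey.

```bash
python3 - <<'E'
from h import *
S=np.load("cup0.npy");N=np.mean([cam("scene")["img"].astype(float) for _ in range(6)],0)
np.save("cup1.npy",N)
for n,I in(("start",S),("now",N)):
    d=I[...,2]-I[...,0]
    print(n,"near col rb",d[318:352,236:240].mean(1).round(0).astype(int).tolist())
print("far rb",(S[...,2]-S[...,0])[278:294,234:239].mean(1).round(0).astype(int).tolist())
for v in(303,305,307):print("funnel row",v,(S[...,2]-S[...,0])[v,208:222].round(0).astype(int).tolist(),(S[...,2]-S[...,0])[v,250:264].round(0).astype(int).tolist(),S[v,208:222].mean(-1).astype(int).tolist(),S[v,250:264].mean(-1).astype(int).tolist())
for v in(329,331,333,335):print("cup row",v,S[v,218:232].mean(-1).astype(int).tolist(),S[v,246:260].mean(-1).astype(int).tolist())
E
```

```text
start near col rb [14, 15, 15, 15, 15, 17, 15, 10, 2, 2, 4, 12, 22, 21, 21, 21, 22, 21, 19, 17, 18, 16, 12, 12, 13, 12, 13, 13, 13, 13, 13, 7, -1, -2]
now near col rb [15, 16, 16, 16, 16, 18, 17, 10, 2, 2, 3, 13, 23, 23, 22, 21, 19, 16, 17, 12, 14, 13, 13, 14, 14, 14, 13, 14, 13, 7, -2, -2, -2, -1]
far rb [9, 9, 9, 9, 9, 12, 20, 18, 19, 20, 22, 22, 22, 22, 22, 22]
funnel row 303 [-1, 10, 2, -3, -3, 6, 11, 16, 20, 22, 21, 22, 22, 21] [20, 18, 19, 19, 19, 16, 12, 18, 10, 10, 9, 8, 8, 9] [87, 105, 114, 121, 115, 123, 84, 134, 140, 149, 149, 150, 151, 156] [133, 131, 128, 128, 127, 101, 80, 142, 162, 164, 163, 163, 164, 164]
funnel row 305 [0, 50, 81, 52, 8, 6, 8, 16, 21, 22, 20, 20, 20, 20] [18, 17, 19, 18, 18, 18, 16, 16, 8, 8, 8, 8, 10, 10] [88, 63, 68, 87, 114, 148, 76, 115, 139, 147, 147, 148, 150, 151] [130, 127, 127, 123, 123, 118, 100, 160, 138, 159, 164, 163, 164, 163]
funnel row 307 [0, 28, 81, 93, 80, 17, 10, 16, 17, 20, 22, 21, 21, 20] [19, 17, 18, 18, 17, 13, 12, 12, 6, 8, 8, 9, 11, 10] [91, 72, 66, 66, 69, 93, 85, 116, 156, 147, 146, 146, 145, 146] [122, 121, 121, 119, 115, 91, 88, 138, 121, 159, 166, 166, 164, 165]
cup row 329 [199, 154, 119, 116, 123, 159, 135, 69, 59, 62, 70, 104, 108, 111] [118, 99, 100, 97, 80, 144, 175, 82, 45, 107, 193, 201, 198, 199]
cup row 331 [196, 197, 156, 123, 113, 94, 167, 157, 92, 89, 150, 182, 180, 180] [102, 99, 96, 104, 153, 174, 100, 122, 60, 52, 142, 196, 198, 196]
cup row 333 [191, 195, 199, 200, 115, 33, 34, 137, 189, 144, 176, 184, 183, 183] [104, 99, 118, 176, 134, 83, 79, 163, 95, 48, 81, 195, 203, 200]
cup row 335 [185, 186, 190, 196, 151, 63, 26, 71, 79, 161, 179, 172, 178, 176] [160, 162, 137, 100, 85, 80, 78, 131, 138, 67, 52, 161, 198, 201]
```

```bash
python3 -m handwheel '[[18,0.9,-11,0,0,0,0],[18,3.4,-21.6,0,0,0,0],[18,7.6,-31.8,0,0,0,0],[18,13.4,-41.1,0,0,0,0],[18,20.5,-49.5,0,0,0,0],[18,28.9,-56.6,0,0,0,0],[18,38.2,-62.4,0,0,0,0],[18,48.4,-66.6,0,0,0,0],[18,59,-69.1,0,0,0,0],[18,70,-70,0,0,0,0],[18,81,-69.1,0,0,0,0],[18,91.6,-66.6,0,0,0,0],[18,101.8,-62.4,0,0,0,0],[18,111.1,-56.6,0,0,0,0],[18,119.5,-49.5,0,0,0,0],[18,126.6,-41.1,0,0,0,0],[18,132.4,-31.8,0,0,0,0],[18,136.6,-21.6,0,0,0,0],[18,139.1,-11,0,0,0,0],[18,140,0,0,0,0,0]]'; python3 -c "
from h import *
a=.26
to(.53245+.07*np.cos(a),.20915+.07*np.sin(a),.251,.26)
S=np.mean([cam('scene')['img'].astype(float) for _ in range(6)],0);np.save('cup2.npy',S)
T=[cam('top') for _ in range(6)];T=np.mean([t['img'].astype(float) for t in T],0)
print(S[328:345,236:240].mean((1,2)).round(0).tolist())
A=cv2.resize(np.clip(S[278:348,203:273]*1.4,0,255).astype(np.uint8),(400,400),interpolation=2)
B=cv2.resize(np.clip(T[225:285,135:195]*1.6,0,255).astype(np.uint8),(400,400),interpolation=2)
cv2.imwrite('pics/x.png',np.hstack([A,B]))
"
```

```text
time_s: 28.1
tool_pos: [0.6008, 0.2266, 0.2523]
eef_rot: [-3.141, -0.001, 0.26]
ft_force: [-1.3, 1.9, 0.1]
finger_gap: 0.227
grasp_force: 29.6
t28.1 shift mm [-0.6 -0.7  1.3] turn [-0.001 -0.001 -0.   ] pos [0.6008 0.2266 0.2523] rpy [-3.1408e+00 -5.0000e-04  2.5980e-01] F [-1.3  1.9  0.1] M [ 0.38  0.63 -0.03] grip 29.6 gap 19.4
[119.0, 133.0, 185.0, 184.0, 164.0, 119.0, 114.0, 159.0, 85.0, 90.0, 93.0, 93.0, 94.0, 96.0, 97.0, 95.0, 94.0]
```

View pics/x.png

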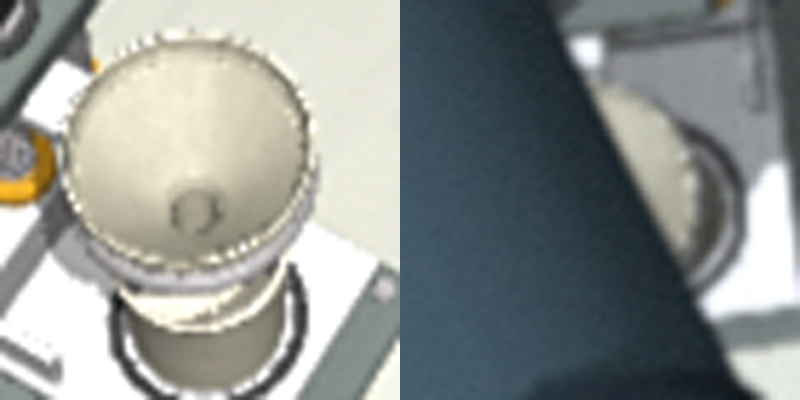

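At exactly 2 turns the rim measures about 0.1107 m and the spout about 0.105–0.107 m, so the spout is about 5 mm in. Let go and rise.

```bash
python3 -m handwheel '[[18,0,0,0,0,0,0],[45,0,0,0,0,0,0],[45,0,0,0,0,0,0],[45,0,0,0,0,0,0],[45,0,0,0,0,0,0],[45,0,0,-8,0,0,0],[45,0,0,-25,0,0,0],[45,0,0,-50,0,0,0],[45,0,0,-80,0,0,0],[45,0,0,-110,0,0,0],[45,0,0,-130,0,0,0],[45,0,0,-140,0,0,0],[45,0,0,-140,0,0,0],[45,0,0,-140,0,0,0],[45,0,0,-140,0,0,0]]'; python3 - <<'E'
from h import *
S=np.mean([cam('scene')['img'].astype(float) for _ in range(4)],0)
print(S[328:345,236:240].mean((1,2)).round(0).tolist())
cv2.imwrite('pics/end.png',cv2.resize(np.clip(S[190:350,100:300]*1.4,0,255).astype(np.uint8),(750,600),interpolation=2))
E
```

```text
time_s: 29.95
tool_pos: [0.5996, 0.2267, 0.3905]
eef_rot: [3.141, 0.003, 0.26]
ft_force: [0.1, -0.0, 0.2]
finger_gap: 0.526
grasp_force: 0.0
[116.0, 129.0, 181.0, 179.0, 158.0, 116.0, 110.0, 154.0, 83.0, 87.0, 91.0, 90.0, 91.0, 94.0, 94.0, 93.0, 91.0]
```

View pics/end.png

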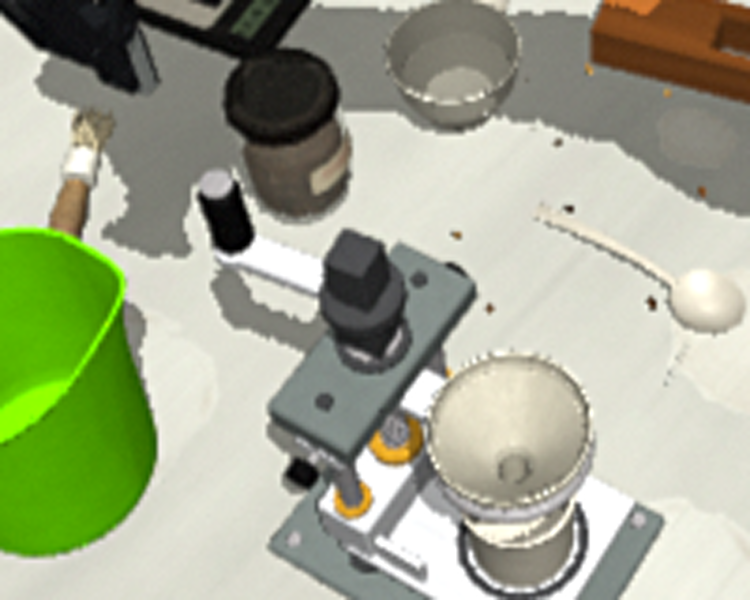

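The crank is seated on the shoulder at (365,335) and the arm is clear. The cup has not moved, and the jar, bowl and spoon are where they were. Handing in.

```bash
python3 -c "
from bench import r
print(r.finish_job())"
```

```text
the job is handed in; nothing more can be done
None
```

I seated the crank on the shaft, wound it two full turns clockwise, let go, and handed the job in at about 30 s. By camera estimate the spout is about 5 mm into the cup, give or take 1–2 mm. The spout's end could not be seen directly, and the hand-in returned no verdict.

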